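# Wedge the rocking balance

## Task

The white bench balance rocks because one of its feet is too short: press down on top of that corner until you feel it rock fully down, and let it come back up. Then, with the fingertips, push the wedge along the counter, thin end first, under that short foot until it is just snug and the balance stays level, without lifting the wedge, shoving the balance along or disturbing the other things. Last, press down on the same corner again with about 10 N: it must no longer rock; finish while holding that press.

Things in the scene. Friction and masses are not known exactly. Their poses are not given: they have to be found in the camera images.
- balance: White bench weighing balance, a low box 240 (its x) x 200 (its y) x 38 mm with a round steel pan (120 mm across), about 3 kg, loose on the counter. Origin on the counter plane under the box's centre, z up, display towards its -x. Four round black feet, 16 mm across, at x = +-105, y = +-85 mm. The flat top of the box is 60 mm above the counter. The foot at x = +105, y = -85 is too short, so it rocks.
- loose_corner (a point): Where to press: on the flat top of the balance's box (60 mm above the counter) straight above the short foot, 15 mm in from both sides. About 2 to 6 N down here rocks the box about the line through the two neighbouring feet, until the short foot meets the counter (corner 9 to 15 mm lower, 0.07 to 0.12 rad); let go and it rocks back. First touch gives a short bump; press on past it.
- loose_foot (a point): Point on the underside of the balance's box (22 mm above the counter) on the axis of the short foot. The foot's flat underside hangs 9 to 15 mm above the counter, different in each run; the foot itself cannot be turned. Axes as the balance's.
- wedge: Black ribbed rubber wedge flat on the counter: 140 (its x) x 60 mm, 180 g. Origin at the centre of its underside, z up. Top slopes from 30 mm high at the upright thick end (x = -70) to 4 mm at the thin end (x = +70), which points roughly at the short foot. Slides with 1 to 1.5 N; when it meets the foot the push rises steeply: 4 to 6 N more is snug; 20 N would jack up or shove the box. Stays where left.
- specimen_jar: Small lidded specimen jar, 48 mm across, 60 mm high; a bystander, leave alone. Origin at the centre of its underside.
- marker: White marker pen with black cap, 135 mm long, lying; a bystander, leave alone. Origin at the centre of its underside.
- tube_rack: White stepped rack with capped sample tubes, 70 x 160 mm, about 115 mm high; a bystander, leave alone. Origin at the centre of its underside.
- reagent: Amber reagent bottle, 56 mm across, 110 mm high; a bystander, leave alone. Origin at the centre of its underside.
- tip_box: Closed grey pipette-tip box, 120 x 85 x 60 mm; a bystander, leave alone. Origin at the centre of its underside.
- screwdriver: Screwdriver lying at the back; a bystander, leave alone. Origin at the centre of its underside.
- cup: White plastic cup, 70 mm across, 80 mm high; a bystander, leave alone. Origin at the centre of its underside.
Mind the look-alikes: they are no part of the job. Several things have the shape of the wedge; the one meant has the colours described above.

How it is judged:
By the outcome, as a careful person would: the job done as asked, in the order asked, and still so for the second after the job is handed in, while the arm keeps its last pose, push and grip.
It also fails if it takes over 64 s, if anything falls off the work surface, if the arm or the gripper's body presses on something with over 40 N, if the wrist force passes 120 N, or if a joint passes its speed limit or range.

## Robot

A 6-joint arm with a two-finger parallel gripper is mounted at the origin on the work surface. World frame = base frame: x ahead of the robot, y to its left, z up, the work surface at z = 0. Lengths are in m, angles in rad, forces in N, time in s.
With the tool pointing down it reaches from about 0.25 to 0.8 m from the base axis. Payload 8.5 kg.
Tool frame: the origin (TCP) lies at the very end of the fingers, on their centre line; the grasp point (between the pads) lies 19 mm behind it (env.grip_point_offset is the distance from the TCP to the grasp point, in m); z points along the fingers, y is the direction in which the jaws open and shut (so a half turn about z gives the same grasp; the last joint's range is limited). The gripper opens to 85 mm and grips with 20 to 120 N. Pads are 22 mm wide; open, the fingers measure 114 mm over their backs; the gripper's body (76 mm by 85 mm) begins 54 mm behind the grasp point. The pads swing forward as they close: fully open they stand 13 mm farther back than shut.
Start: joints at [-1.127, 0.238, -0.013, 1.319, 0, 1.571], TCP at [0.225, -0.474, 0.231] pointing down, gripper open.
Joint ranges: [-2.66, 2.66], [-1.03, 1.9], [-1.14, 1.46], [-1.82, 2.27], [-1.45, 1.34], [-3.14, 3.14]. Speed limits (rad/s): [2.22, 2.22, 2.79, 3.14, 3.14, 3.14].

## Interface

Orientations are given as a rotation vector (axis times angle).
In Python, from rig import env, get_image gives the robot as it stands. The module is installed in compiled form; this text tells all that it offers.
- The arm moves only by the tool move_arm, never from a script. Its argument "steps" is a list of rows, each an object with "delta_pos": the shift along the tool's x, y, z in m, a list of three; "angular": the turn, a rotation vector about the tool's x, y, z in rad, a list of three. A call has exactly 10 rows; each row shifts and turns the commanded pose from where the row before left it, along the tool's axes as they then stand; what a row does not reach is not made up. A row lasts 1/8 s, in which the tool goes at most 62.5 mm and 10.7 degrees, less where a joint would pass 70% of its speed; a pose out of reach is approached as far as the arm can. A call with a gripper value outside its range is refused whole. "claw" is the closure, from 0 (fully open) to 1 (shut), set as the call begins (left out, the last holds). The fingers move at their own pace and stop on an object; "grip_force" is the grip in N (left out, the last holds). Time passes only in rows, so rows that do not move let the fingers close, or fill a call up. It gives the time, the measured TCP pose, the force and the opening at its end, in the units of the state.
- env.sense(): the state, without advancing time (a new reading comes with each control period).
- get_image(name): name is "scene" or "side" or "wrist"; returns a dict with "frame" (480x640x3 uint8, red, green, blue), "fx", "fy", "cx", "cy" (pixels), "dist_coeffs" ([k1, k2, p1, p2, k3] as OpenCV has them; the pictures are not rectified), "camera_from_world" (4x4, takes a point from world to camera coordinates). Camera axes: x right, y up, looking along -z (the intrinsics and any distortion apply to the point x, -y, -z); pixel columns grow to the right and rows downward; lengths in m; the calibration is good to about 2 mm. A picture is of the moment at which its call begins. There is no depth.
- env.hand_in(): hands the job in, once; it reports no verdict.
The state is a dict: "clock": time; "joint_positions": joint angles; "joint_vel": joint speeds; "joint_efforts": joint torques, N m; "position": TCP position; "tool_rot": TCP orientation; "contact_force": force on the tool from outside, world axes, zero at the start; "moment": the same for the moment, N m; "opening": finger opening in m.
Only numpy, scipy, OpenCV 4.12 (cv2) and the standard library are available. Lean on these libraries where they do the work, as an engineer would, in place of code of your own. Each camera call takes 0.05 s, during which the arm holds its last target. There are 200 camera calls.

## Working session

There is one attempt and no reset: what is moved stays moved. The work goes in short steps, Python scripts to look and compute and a tool call to move; the robot and the scene stay as the last step left them, time stands still between calls to the robot, and variables do not carry over. Pictures are saved under pics/ and viewed, about 8 in all and at most 12, crops included, and the job is handed in when it is done.

Besides the shell and the picture viewer there is one more tool, called as a command line: name --argument value ..., lists and objects as JSON in quotes. move_arm: Moves the arm, as the interface text tells. Its arguments: {"type":"object","properties":{"steps":{"type":"array"},"claw":{"type":"number"},"grip_force":{"type":"number"}},"required":["steps"]}

```bash
mkdir -p pics; cat > h.py <<'E'
import numpy as np, cv2
from rig import env, get_image
def K(im): return np.array([[im['fx'],0,im['cx']],[0,im['fy'],im['cy']],[0,0,1.]]), np.array(im['dist_coeffs'],float)
def ray(im,px):
    k,d=K(im); u=cv2.undistortPoints(np.array(px,float).reshape(-1,1,2),k,d).reshape(-1,2)
    M=np.array(im['camera_from_world']); R=M[:3,:3]; o=-R.T@M[:3,3]
    v=np.c_[u[:,0],-u[:,1],-np.ones(len(u))]@R
    return o,v
def plane(im,px,z):
    o,v=ray(im,px); return o+v*((z-o[2])/v[:,2])[:,None]
def proj(im,P):
    k,d=K(im); M=np.array(im['camera_from_world']); c=np.atleast_2d(P)@M[:3,:3].T+M[:3,3]
    c=c*[1,-1,-1]; return cv2.projectPoints(c.reshape(-1,1,3),np.zeros(3),np.zeros(3),k,d)[0].reshape(-1,2)
def grab(n,f):
    im=get_image(n); cv2.imwrite(f,im['frame'][:,:,::-1]); return im
E
python3 - <<'E'
from h import *
import pickle
for n in ['scene','side','wrist']:
    im=grab(n,f'pics/{n}0.png'); pickle.dump(im,open(n+'0.pkl','wb'))
    M=np.array(im['camera_from_world']); print(n,-M[:3,:3].T@M[:3,3],im['fx'])
print(env.sense())
E
```

```text
scene [ 1.17885082 -0.66954882  1.39367846] 618.7725669589774
side [0.19364089 1.05150722 0.89637835] 571.0014147422579
wrist [ 0.2925477  -0.44247471  0.37341366] 382.9494558877018
{'clock': 0.15, 'joint_positions': array([-1.12699997e+00,  2.38667046e-01, -1.40417018e-02,  1.31920513e+00,
       -2.70162470e-05,  1.57077795e+00]), 'joint_vel': array([ 1.04188505e-03, -2.47468612e-03,  2.33749250e-03,  1.11962693e-03,
        2.85606975e-05, -6.93344410e-04]), 'joint_efforts': array([-9.27854089e-04, -5.39076626e+01,  3.46598697e+01,  1.44844028e-02,
       -5.03913805e-05, -1.27971796e-05]), 'position': array([ 0.22527858, -0.47386442,  0.23082004]), 'tool_rot': array([-3.06350135e+00, -6.91196464e-01,  4.27575803e-04]), 'contact_force': array([ 0.36169008, -0.56182144, -0.03883186]), 'moment': array([ 0.01257603, -0.01124474, -0.02114676]), 'opening': 0.08523510587764839}
```

View pics/scene0.png

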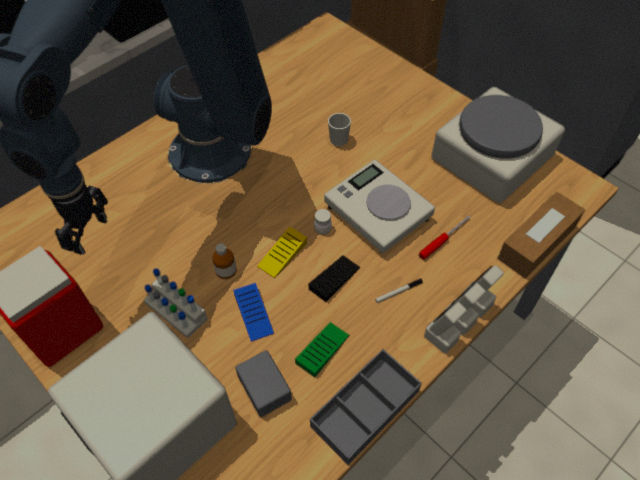

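View pics/side0.png

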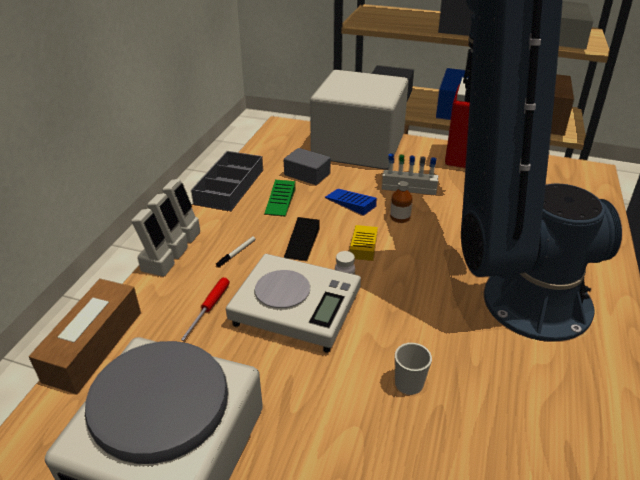

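The scene view shows the balance at about (380,205), with the short-foot corner at about (385,247). The black wedge is at about (334,278). Next I'll measure both with masks.

```bash
python3 - <<'E'
from h import *
import pickle
s=pickle.load(open('scene0.pkl','rb')); d=pickle.load(open('side0.pkl','rb'))
a=s['frame'][140:320,270:450]; b=d['frame'][200:360,210:390]
a=cv2.resize(a[:,:,::-1],(400,400),interpolation=cv2.INTER_CUBIC); b=cv2.resize(b[:,:,::-1],(400,356),interpolation=cv2.INTER_CUBIC)
o=np.zeros((400,800,3),np.uint8); o[:,:400]=a;o[:356,400:]=b; cv2.imwrite('pics/crop1.png',o)
# wedge black mask
for n,im,box in(('scene',s,(300,245,370,305)),('side',d,(280,212,325,262))):
    x0,y0,x1,y1=box; f=im['frame'][y0:y1,x0:x1].astype(int)
    m=(f.max(2)<60).astype(np.uint8)
    c=max(cv2.findContours(m,0,2)[0],key=cv2.contourArea).reshape(-1,2)+[x0,y0]
    r=cv2.approxPolyDP(c.reshape(-1,1,2).astype(np.int32),3,True).reshape(-1,2)
    print(n,cv2.contourArea(c.astype(np.int32)),r.tolist()); print(plane(im,r,0).round(3)[:,:2].tolist())
# balance top white
for n,im,box in(('scene',s,(315,150,445,260)),('side',d,(222,250,365,350))):
    x0,y0,x1,y1=box; f=im['frame'][y0:y1,x0:x1].astype(int)
    m=((f.min(2)>120)&(f.max(2)-f.min(2)<45)).astype(np.uint8)
    c=cv2.convexHull(max(cv2.findContours(m,0,2)[0],key=cv2.contourArea)).reshape(-1,2)+[x0,y0]
    r=cv2.approxPolyDP(c.reshape(-1,1,2).astype(np.int32),4,True).reshape(-1,2)
    print(n,r.tolist()); print(plane(im,r,0.06).round(3)[:,:2].tolist())
E
```

```text
scene 1047.0 [[343, 256], [309, 284], [309, 289], [325, 301], [358, 268]]
[[0.553, 0.015], [0.552, -0.111], [0.563, -0.121], [0.617, -0.117], [0.608, 0.016]]
side 910.5 [[298, 218], [284, 256], [305, 260], [318, 220]]
[[0.637, -0.153], [0.616, 0.014], [0.56, 0.014], [0.582, -0.16]]
scene [[373, 160], [433, 206], [384, 245], [325, 194]]
[[0.408, 0.286], [0.638, 0.278], [0.631, 0.087], [0.4, 0.098]]
side [[227, 305], [265, 254], [359, 276], [330, 336]]
[[0.645, 0.275], [0.633, 0.09], [0.402, 0.101], [0.412, 0.295]]
```

View pics/crop1.png

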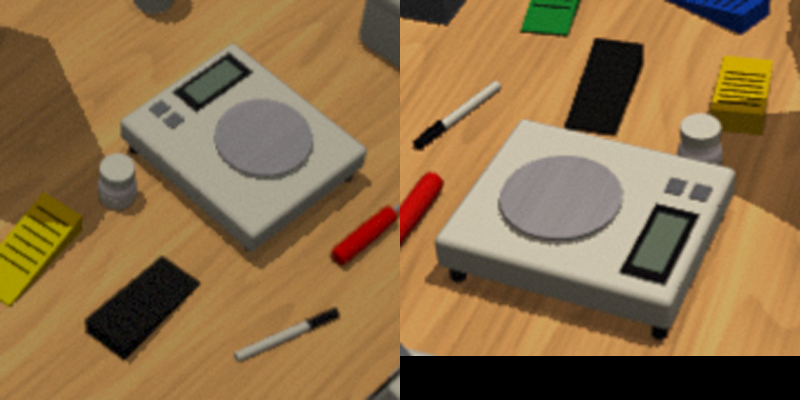

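The views agree. The balance centre is at about (0.520, 0.189) with yaw -0.044, so the short foot is near (0.621, 0.100). The wedge lies at about (0.587, -0.05) with its thin end towards +y. I'll turn the tool so x points along world +y, go above the area and check with the wrist camera.

move_arm --steps '[{"delta_pos": [0, 0, 0], "angular": [0, 0, -0.113]}, {"delta_pos": [0, 0, 0], "angular": [0, 0, -0.113]}, {"delta_pos": [0, 0, 0], "angular": [0, 0, -0.113]}, {"delta_pos": [0, 0, 0], "angular": [0, 0, -0.113]}, {"delta_pos": [0, 0, 0], "angular": [0, 0, -0.113]}, {"delta_pos": [0, 0, 0], "angular": [0, 0, -0.113]}, {"delta_pos": [0, 0, 0], "angular": [0, 0, -0.113]}, {"delta_pos": [0, 0, 0], "angular": [0, 0, -0.113]}, {"delta_pos": [0, 0, 0], "angular": [0, 0, -0.113]}, {"delta_pos": [0, 0, 0], "angular": [0, 0, -0.11]}]' --claw 1 --grip_force 30

```text
clock: 1.4
position: [0.2253, -0.4739, 0.231]
tool_rot: [-2.217, -2.225, -0.0]
contact_force: [-0.6, -0.2, -0.8]
opening: -0.0002
```

move_arm --steps '[{"delta_pos": [0.043, 0.037, -0.005], "angular": [0, 0, 0]}, {"delta_pos": [0.043, 0.037, -0.005], "angular": [0, 0, 0]}, {"delta_pos": [0.043, 0.037, -0.005], "angular": [0, 0, 0]}, {"delta_pos": [0.043, 0.037, -0.005], "angular": [0, 0, 0]}, {"delta_pos": [0.043, 0.037, -0.005], "angular": [0, 0, 0]}, {"delta_pos": [0.043, 0.037, -0.005], "angular": [0, 0, 0]}, {"delta_pos": [0.043, 0.037, -0.005], "angular": [0, 0, 0]}, {"delta_pos": [0.043, 0.037, -0.005], "angular": [0, 0, 0]}, {"delta_pos": [0.043, 0.037, -0.005], "angular": [0, 0, 0]}, {"delta_pos": [0.043, 0.037, -0.005], "angular": [0, 0, 0]}]'

```text
clock: 2.65
position: [0.5964, -0.0425, 0.2813]
tool_rot: [-2.221, -2.221, 0.0]
contact_force: [0.6, -0.3, 0.5]
opening: 0.0004
```

```bash
python3 - <<'E'
from h import *
import pickle
im=grab('wrist','pics/wrist1.png'); pickle.dump(im,open('wrist1.pkl','wb'))
s=env.sense(); print(s['clock'],s['position'],s['tool_rot'],s['contact_force'],s['opening'])
print(proj(im,[[.621,.0995,.06],[.585,.015,0],[.59,-.12,0],[.621,.1,0]]))
E
```

```text
2.7 [ 0.60007862 -0.03777902  0.28068768] [-2.21755435 -2.22447691 -0.00448408] [-1.79202025  2.10872692 -0.86591155] -3.1767478491308556e-05
[[348.27633017  41.43609874]
 [309.11172979 139.44924705]
 [314.2913978  258.08958891]
 [344.04715786  53.02249621]]
```

View pics/wrist1.png

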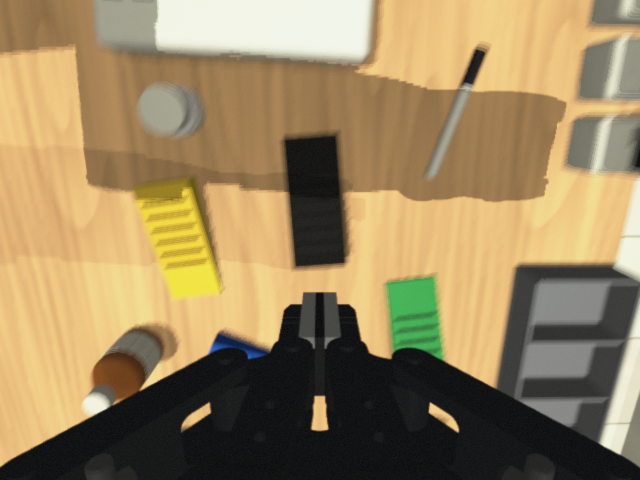

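The wrist view shows the wedge from above: thin end at about (312,136), thick end at about (320,265). The balance's lower edge is near v=58, with its right corner at about (370,62). I'll measure on a fresh, settled frame.

```bash
python3 - <<'E'
from h import *
import pickle
for i in range(3): im=get_image('wrist')
cv2.imwrite('pics/wrist2.png',im['frame'][:,:,::-1]); pickle.dump(im,open('wrist2.pkl','wb'))
s=env.sense(); print(s['clock'],s['position'],s['contact_force'])
x0,y0,x1,y1=270,115,365,280
f=im['frame'][y0:y1,x0:x1].astype(int); m=(f.max(2)<45).astype(np.uint8)
c=max(cv2.findContours(m,0,2)[0],key=cv2.contourArea).reshape(-1,2)+[x0,y0]
r=cv2.approxPolyDP(cv2.convexHull(c.reshape(-1,1,2).astype(np.int32)),4,True).reshape(-1,2)
print(r.tolist(),cv2.contourArea(c.astype(np.int32)))
for z in(0,.004,.03): print(z,plane(im,r,z).round(4)[:,:2].tolist())
# white balance
f=im['frame'][0:90,90:400].astype(int); m=((f.min(2)>100)&(f.max(2)-f.min(2)<40)).astype(np.uint8)
c=max(cv2.findContours(m,0,2)[0],key=cv2.contourArea).reshape(-1,2)+[90,0]
r=cv2.approxPolyDP(cv2.convexHull(c.reshape(-1,1,2).astype(np.int32)),3,True).reshape(-1,2); print(r.tolist())
for z in(.03,.06): print(z,plane(im,r,z).round(4)[:,:2].tolist())
E
```

```text
2.85 [ 0.59566779 -0.04309104  0.28043082] [ 0.15060534 -0.29932781 -0.08307566]
[[333, 138], [342, 267], [291, 271], [280, 143]] 6760.5
0 [[0.6104, 0.0173], [0.623, -0.13], [0.5627, -0.1353], [0.5536, 0.0119]]
0.004 [[0.6103, 0.0174], [0.6228, -0.1285], [0.563, -0.1337], [0.554, 0.0121]]
0.03 [[0.6094, 0.0183], [0.6211, -0.1185], [0.5651, -0.1234], [0.5566, 0.0134]]
[[365, 59], [355, 67], [100, 50], [94, 44], [90, 0], [370, 0]]
0.03 [[0.6386, 0.0907], [0.6294, 0.0837], [0.3887, 0.099], [0.3837, 0.1043], [0.3856, 0.1412], [0.6415, 0.1402]]
0.06 [[0.6354, 0.0862], [0.6269, 0.0797], [0.4045, 0.0939], [0.4, 0.0988], [0.4017, 0.1329], [0.638, 0.1319]]
```

The wrist view gives the wedge heading as 94.6° and its centre as (0.5875, -0.053). The short foot is at (0.6215, 0.101), which agrees with the other views. I'll go above the corner.

move_arm --steps '[{"delta_pos": [0.048, 0.0087, 0], "angular": [0, 0, 0]}, {"delta_pos": [0.048, 0.0087, 0], "angular": [0, 0, 0]}, {"delta_pos": [0.048, 0.0087, 0.02], "angular": [0, 0, 0]}, {"delta_pos": [0, 0, 0.035], "angular": [0, 0, 0]}, {"delta_pos": [0, 0, 0.035], "angular": [0, 0, 0]}, {"delta_pos": [0, 0, 0.035], "angular": [0, 0, 0]}, {"delta_pos": [0, 0, 0.035], "angular": [0, 0, 0]}, {"delta_pos": [0, 0, 0.03], "angular": [0, 0, 0]}, {"delta_pos": [0, 0, 0.016], "angular": [0, 0, 0]}, {"delta_pos": [0, 0, 0], "angular": [0, 0, 0]}]'

```text
clock: 4.1
position: [0.6208, 0.099, 0.0748]
tool_rot: [-2.222, -2.22, 0.002]
contact_force: [-0.0, -0.3, 2.3]
opening: 0.0001
```

move_arm --steps '[{"delta_pos": [0, 0, 0.002], "angular": [0, 0, 0]}, {"delta_pos": [0, 0, 0.002], "angular": [0, 0, 0]}, {"delta_pos": [0, 0, 0.002], "angular": [0, 0, 0]}, {"delta_pos": [0, 0, 0.002], "angular": [0, 0, 0]}, {"delta_pos": [0, 0, 0.002], "angular": [0, 0, 0]}, {"delta_pos": [0, 0, 0.002], "angular": [0, 0, 0]}, {"delta_pos": [0, 0, 0.002], "angular": [0, 0, 0]}, {"delta_pos": [0, 0, 0.002], "angular": [0, 0, 0]}, {"delta_pos": [0, 0, 0], "angular": [0, 0, 0]}, {"delta_pos": [0, 0, 0], "angular": [0, 0, 0]}]'

```text
clock: 5.35
position: [0.6216, 0.0998, 0.0595]
tool_rot: [2.221, 2.221, 0.0]
contact_force: [0.1, -0.9, 3.0]
opening: 0.0003
```

move_arm --steps '[{"delta_pos": [0, 0, 0.001], "angular": [0, 0, 0]}, {"delta_pos": [0, 0, 0.001], "angular": [0, 0, 0]}, {"delta_pos": [0, 0, 0.001], "angular": [0, 0, 0]}, {"delta_pos": [0, 0, 0.001], "angular": [0, 0, 0]}, {"delta_pos": [0, 0, 0.001], "angular": [0, 0, 0]}, {"delta_pos": [0, 0, 0.001], "angular": [0, 0, 0]}, {"delta_pos": [0, 0, 0.001], "angular": [0, 0, 0]}, {"delta_pos": [0, 0, 0.001], "angular": [0, 0, 0]}, {"delta_pos": [0, 0, 0], "angular": [0, 0, 0]}, {"delta_pos": [0, 0, 0], "angular": [0, 0, 0]}]'

```text
clock: 6.6
position: [0.6214, 0.1, 0.0512]
tool_rot: [-2.221, -2.221, 0.0]
contact_force: [1.4, -1.7, 4.3]
opening: 0.0002
```

move_arm --steps '[{"delta_pos": [0, 0, 0.0005], "angular": [0, 0, 0]}, {"delta_pos": [0, 0, 0.0005], "angular": [0, 0, 0]}, {"delta_pos": [0, 0, 0.0005], "angular": [0, 0, 0]}, {"delta_pos": [0, 0, 0.0005], "angular": [0, 0, 0]}, {"delta_pos": [0, 0, 0], "angular": [0, 0, 0]}, {"delta_pos": [0, 0, 0], "angular": [0, 0, 0]}, {"delta_pos": [0, 0, 0], "angular": [0, 0, 0]}, {"delta_pos": [0, 0, 0], "angular": [0, 0, 0]}, {"delta_pos": [0, 0, 0], "angular": [0, 0, 0]}, {"delta_pos": [0, 0, 0], "angular": [0, 0, 0]}]'

```text
clock: 7.85
position: [0.6217, 0.0999, 0.0505]
tool_rot: [2.221, 2.221, 0.001]
contact_force: [-1.4, -3.1, 11.9]
opening: 0.0001
```

move_arm --steps '[{"delta_pos": [0, 0, 0.0005], "angular": [0, 0, 0]}, {"delta_pos": [0, 0, 0.0005], "angular": [0, 0, 0]}, {"delta_pos": [0, 0, 0], "angular": [0, 0, 0]}, {"delta_pos": [0, 0, 0], "angular": [0, 0, 0]}, {"delta_pos": [0, 0, 0], "angular": [0, 0, 0]}, {"delta_pos": [0, 0, 0], "angular": [0, 0, 0]}, {"delta_pos": [0, 0, 0], "angular": [0, 0, 0]}, {"delta_pos": [0, 0, 0], "angular": [0, 0, 0]}, {"delta_pos": [0, 0, 0], "angular": [0, 0, 0]}, {"delta_pos": [0, 0, 0], "angular": [0, 0, 0]}]'

```text
clock: 9.1
position: [0.6217, 0.0998, 0.0503]
tool_rot: [2.221, 2.221, 0.002]
contact_force: [-3.5, -4.0, 19.5]
opening: -0.0005
```

The corner has reached its hard stop at z≈0.050, about 9.5 mm down. I'll release it gently and lift clear.

move_arm --steps '[{"delta_pos": [0, 0, -0.002], "angular": [0, 0, 0]}, {"delta_pos": [0, 0, -0.002], "angular": [0, 0, 0]}, {"delta_pos": [0, 0, -0.002], "angular": [0, 0, 0]}, {"delta_pos": [0, 0, -0.002], "angular": [0, 0, 0]}, {"delta_pos": [0, 0, -0.002], "angular": [0, 0, 0]}, {"delta_pos": [0, 0, -0.003], "angular": [0, 0, 0]}, {"delta_pos": [0, 0, -0.005], "angular": [0, 0, 0]}, {"delta_pos": [0, 0, -0.02], "angular": [0, 0, 0]}, {"delta_pos": [0, 0, -0.03], "angular": [0, 0, 0]}, {"delta_pos": [0, 0, -0.03], "angular": [0, 0, 0]}]'

```text
clock: 10.35
position: [0.6214, 0.0997, 0.1473]
tool_rot: [-2.222, -2.221, 0.0]
contact_force: [0.2, 0.6, 0.2]
opening: -0.0
```

```bash
python3 - <<'E'
from h import *
import pickle
s=env.sense(); print(s['clock'],s['position'],s['contact_force'])
for n,box in(('scene',(315,150,445,260)),('side',(222,250,365,350))):
    im=grab(n,f'pics/{n}3.png'); o=pickle.load(open(n+'0.pkl','rb'))
    x0,y0,x1,y1=box
    for q in(o,im):
        f=q['frame'][y0:y1,x0:x1].astype(int)
        m=((f.min(2)>120)&(f.max(2)-f.min(2)<45)).astype(np.uint8)
        c=cv2.convexHull(max(cv2.findContours(m,0,2)[0],key=cv2.contourArea)).reshape(-1,2)+[x0,y0]
        r=cv2.approxPolyDP(c.reshape(-1,1,2).astype(np.int32),4,True).reshape(-1,2); print(n,r.tolist())
E
```

```text
10.35 [0.62140101 0.09971562 0.14729705] [0.24374664 0.56885475 0.17191502]
scene [[373, 160], [433, 206], [384, 245], [325, 194]]
scene [[408, 187], [433, 206], [410, 225], [400, 219]]
side [[227, 305], [265, 254], [359, 276], [330, 336]]
side [[227, 305], [248, 277], [308, 281], [318, 286], [332, 335]]
```

The visible corners have not moved, so the balance is undisturbed. The foot hangs about 9.7 mm, so snug should come when the wedge centre is about 47 mm short of the foot axis. I'll go behind the thick end with the fingers partly open.

move_arm --steps '[{"delta_pos": [-0.0515, -0.0051, 0], "angular": [0, 0, 0]}, {"delta_pos": [-0.0515, -0.0051, 0], "angular": [0, 0, 0]}, {"delta_pos": [-0.0515, -0.0051, 0], "angular": [0, 0, 0]}, {"delta_pos": [-0.0515, -0.0051, 0], "angular": [0, 0, 0]}, {"delta_pos": [-0.0515, -0.0051, 0], "angular": [0, 0, 0]}, {"delta_pos": [0, 0, 0.02], "angular": [0, 0, -0.08]}, {"delta_pos": [0, 0, 0.03], "angular": [0, 0, 0]}, {"delta_pos": [0, 0, 0.03], "angular": [0, 0, 0]}, {"delta_pos": [0, 0, 0.03], "angular": [0, 0, 0]}, {"delta_pos": [0, 0, 0.012], "angular": [0, 0, 0]}]' --claw 0.7

```text
clock: 11.7
position: [0.5946, -0.1573, 0.0221]
tool_rot: [-2.129, -2.306, 0.003]
contact_force: [-1.0, -1.0, 0.6]
opening: 0.0257
```

move_arm --steps '[{"delta_pos": [0, 0, 0.004], "angular": [0, 0, 0]}, {"delta_pos": [0, 0, 0.004], "angular": [0, 0, 0]}, {"delta_pos": [0, 0, 0.003], "angular": [0, 0, 0]}, {"delta_pos": [0, 0, 0.003], "angular": [0, 0, 0]}, {"delta_pos": [0, 0, 0], "angular": [0, 0, 0]}, {"delta_pos": [0, 0, 0], "angular": [0, 0, 0]}, {"delta_pos": [0.005, 0, 0], "angular": [0, 0, 0]}, {"delta_pos": [0.005, 0, 0], "angular": [0, 0, 0]}, {"delta_pos": [0, 0, 0], "angular": [0, 0, 0]}, {"delta_pos": [0, 0, 0], "angular": [0, 0, 0]}]'

```text
clock: 12.95
position: [0.5952, -0.1475, 0.0103]
tool_rot: [2.131, 2.309, 0.0]
contact_force: [-0.0, 0.1, -0.6]
opening: 0.0256
```

```bash
python3 - <<'E'
from h import *
s=env.sense(); print(s['clock'],s['position'],s['tool_rot'],s['contact_force'],s['opening'])
im=grab('wrist','pics/wrist4.png')
E
```

```text
12.95 [ 0.59524612 -0.14751606  0.01034846] [2.13056104e+00 2.30872252e+00 6.94337155e-05] [-0.0073354   0.05882846 -0.56881297] 0.02562504172935179
```

View pics/wrist4.png

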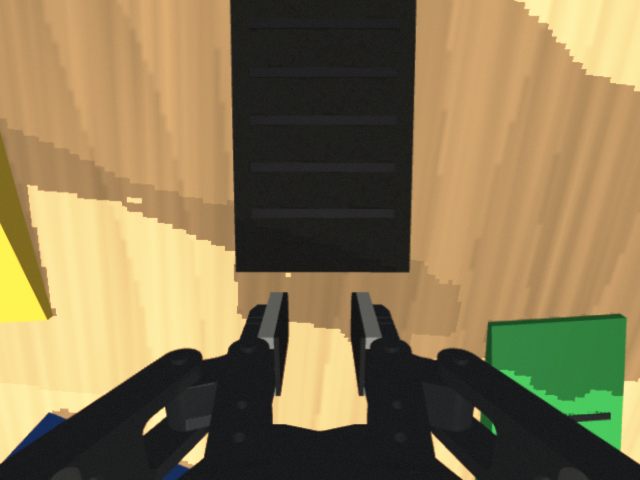

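The fingers are centred behind the thick end and square to it (wedge edges at u=236 to 410, fingers centred at u=320). I'll creep to contact.

move_arm --steps '[{"delta_pos": [0.003, 0, 0.001], "angular": [0, 0, 0]}, {"delta_pos": [0.003, 0, 0.001], "angular": [0, 0, 0]}, {"delta_pos": [0.003, 0, 0], "angular": [0, 0, 0]}, {"delta_pos": [0.002, 0, 0], "angular": [0, 0, 0]}, {"delta_pos": [0.002, 0, 0], "angular": [0, 0, 0]}, {"delta_pos": [0.001, 0, 0], "angular": [0, 0, 0]}, {"delta_pos": [0.001, 0, 0], "angular": [0, 0, 0]}, {"delta_pos": [0.001, 0, 0], "angular": [0, 0, 0]}, {"delta_pos": [0.001, 0, 0], "angular": [0, 0, 0]}, {"delta_pos": [0.001, 0, 0], "angular": [0, 0, 0]}]'

```text
clock: 14.25
position: [0.5938, -0.1297, 0.0083]
tool_rot: [2.131, 2.308, -0.0]
contact_force: [0.2, -1.4, 0.4]
opening: 0.0256
```

```bash
cat > wd.py <<'E'
from h import *
def wedge(n,f,th=45,boxes=None):
    im=grab(n,f); s=env.sense(); print(s['clock'],s['position'].round(4),s['contact_force'].round(2))
    return im
E
python3 - <<'E'
from wd import *
im=wedge('wrist','pics/w5.png')
f=im['frame'][0:320,200:440].astype(int); m=(f.max(2)<45).astype(np.uint8)
for v in (20,100,200):
    u=np.where(m[v])[0]+200; print(v,u.min(),u.max(),len(u),plane(im,[[u.min(),v],[u.max(),v]],.02).round(4)[:,:2].tolist())
col=im['frame'][240:300,320].max(1); print(col.tolist())
print(proj(im,[[.593,-.123,.03]]))
E
```

```text
14.3 [ 0.5938 -0.1296  0.0083] [ 0.77 -0.93  0.28]
20 232 413 182 [[0.5586, -0.0277], [0.6139, -0.0233]]
100 233 411 179 [[0.5593, -0.0509], [0.6166, -0.0464]]
200 236 409 174 [[0.5609, -0.0836], [0.6207, -0.0789]]
[31, 32, 29, 32, 27, 25, 27, 28, 25, 25, 24, 25, 37, 36, 35, 36, 36, 40, 35, 36, 33, 25, 27, 26, 27, 27, 28, 24, 29, 27, 23, 28, 28, 30, 24, 27, 27, 24, 28, 26, 26, 24, 24, 25, 28, 28, 27, 26, 26, 27, 29, 27, 26, 26, 23, 27, 26, 30, 27, 26]
[[319.17547393 321.93829479]]
```

In contact (about 1.4 N). I'll steer right on a 150 mm arc so the wedge aims at the foot, doing the first half and then checking.

move_arm --steps '[{"delta_pos": [0.0028, -0.0015, 0], "angular": [0, 0, 0.0185]}, {"delta_pos": [0.0028, -0.0015, 0], "angular": [0, 0, 0.0185]}, {"delta_pos": [0.0028, -0.0015, 0], "angular": [0, 0, 0.0185]}, {"delta_pos": [0.0028, -0.0015, 0], "angular": [0, 0, 0.0185]}, {"delta_pos": [0.0028, -0.0015, 0], "angular": [0, 0, 0.0185]}, {"delta_pos": [0.0028, -0.0015, 0], "angular": [0, 0, 0.0185]}, {"delta_pos": [0.0028, -0.0015, 0], "angular": [0, 0, 0.0185]}, {"delta_pos": [0.0028, -0.0015, 0], "angular": [0, 0, 0.0185]}, {"delta_pos": [0.0028, -0.0015, 0], "angular": [0, 0, 0.0185]}, {"delta_pos": [0.0028, -0.0015, 0], "angular": [0, 0, 0.0185]}]'

```text
clock: 15.55
position: [0.5788, -0.1015, 0.0083]
tool_rot: [-2.336, -2.1, -0.0]
contact_force: [-0.2, -1.4, 1.5]
opening: 0.0257
```

```bash
python3 - <<'E'
from wd import *
im=wedge('wrist','pics/w6.png'); print(env.sense()['tool_rot'])
f=im['frame'][0:320,160:480].astype(int); m=(f.max(2)<45).astype(np.uint8)
for v in (60,150,240):
    u=np.where(m[v])[0]+160; print(v,u.min(),u.max(),len(u),plane(im,[[(u.min()+u.max())/2,v]],.02).round(4)[:,:2].tolist())
E
```

```text
15.6 [ 0.5786 -0.1012  0.0083] [-0.   -1.41  0.27]
[-2.33669276e+00 -2.09930199e+00 -1.37196321e-04]
60 233 412 180 [[0.5896, -0.009]]
150 234 410 177 [[0.5865, -0.0365]]
240 236 408 173 [[0.5833, -0.0678]]
```

The wedge turned with the fingers and is still square to them. Now the second half.

move_arm --steps '[{"delta_pos": [0.0028, -0.0015, 0], "angular": [0, 0, 0.0185]}, {"delta_pos": [0.0028, -0.0015, 0], "angular": [0, 0, 0.0185]}, {"delta_pos": [0.0028, -0.0015, 0], "angular": [0, 0, 0.0185]}, {"delta_pos": [0.0028, -0.0015, 0], "angular": [0, 0, 0.0185]}, {"delta_pos": [0.0028, -0.0015, 0], "angular": [0, 0, 0.0185]}, {"delta_pos": [0.0028, -0.0015, 0], "angular": [0, 0, 0.0185]}, {"delta_pos": [0.0028, -0.0015, 0], "angular": [0, 0, 0.0185]}, {"delta_pos": [0.0028, -0.0015, 0], "angular": [0, 0, 0.0185]}, {"delta_pos": [0.0028, -0.0015, 0], "angular": [0, 0, 0.0185]}, {"delta_pos": [0.0028, -0.0015, 0], "angular": [0, 0, 0.0185]}]'

```text
clock: 16.85
position: [0.5693, -0.0712, 0.0083]
tool_rot: [-2.52, -1.875, 0.0]
contact_force: [-0.6, -1.8, 0.8]
opening: 0.0254
```

```bash
python3 - <<'E'
from wd import *
im=wedge('wrist','pics/w7.png'); r=env.sense()['tool_rot']; yaw=2*np.arctan2(r[1],r[0])%(2*np.pi); print('yaw',np.degrees(yaw))
f=im['frame'][0:320,160:480].astype(int); m=(f.max(2)<45).astype(np.uint8)
for v in (60,150,240):
    u=np.where(m[v])[0]+160; p=plane(im,[[(u.min()+u.max())/2,v]],.02)[0]; print(v,u.min(),u.max(),p.round(4)[:2].tolist())
    h=np.array([np.cos(yaw),np.sin(yaw)]); d=np.array([.6215,.1008])-p[:2]; print('foot ahead',d@h,'left',-d[0]*h[1]+d[1]*h[0])
E
```

```text
16.9 [ 0.5692 -0.0709  0.0083] [ 0.16 -1.54  0.27]
yaw 73.27601689714923
60 233 412 [0.5971, 0.0177]
foot ahead 0.08661394412819289 left 0.0005112110989291506
150 234 410 [0.589, -0.0088]
foot ahead 0.11427851770901253 left 0.0004123753139113166
240 237 408 [0.5802, -0.0389]
foot ahead 0.14570057223245114 left 0.0006597779220809813
```

View pics/w7.png

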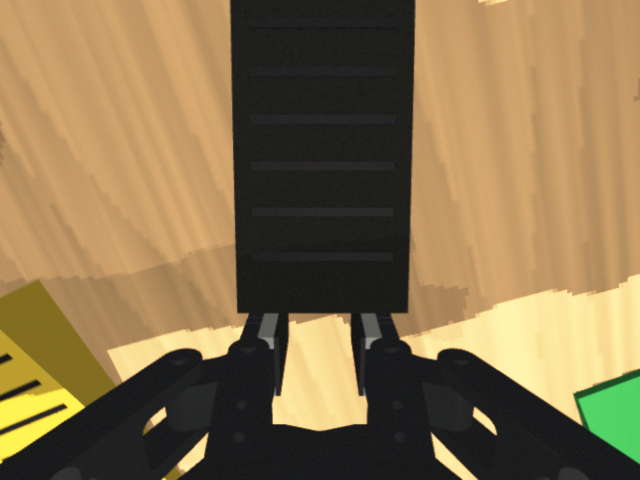

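The wedge is square in the fingers and aimed at the foot within 1 mm. The predicted snug point is about 51 mm further on. I'll push 40 mm, then creep.

move_arm --steps '[{"delta_pos": [0.004, 0, 0], "angular": [0, 0, 0]}, {"delta_pos": [0.004, 0, 0], "angular": [0, 0, 0]}, {"delta_pos": [0.004, 0, 0], "angular": [0, 0, 0]}, {"delta_pos": [0.004, 0, 0], "angular": [0, 0, 0]}, {"delta_pos": [0.004, 0, 0], "angular": [0, 0, 0]}, {"delta_pos": [0.004, 0, 0], "angular": [0, 0, 0]}, {"delta_pos": [0.004, 0, 0], "angular": [0, 0, 0]}, {"delta_pos": [0.004, 0, 0], "angular": [0, 0, 0]}, {"delta_pos": [0.004, 0, 0], "angular": [0, 0, 0]}, {"delta_pos": [0.004, 0, 0], "angular": [0, 0, 0]}]'

```text
clock: 18.15
position: [0.5809, -0.0328, 0.0083]
tool_rot: [-2.519, -1.877, -0.0]
contact_force: [-0.6, -1.7, -0.0]
opening: 0.0256
```

move_arm --steps '[{"delta_pos": [0.0008, 0, 0], "angular": [0, 0, 0]}, {"delta_pos": [0.0008, 0, 0], "angular": [0, 0, 0]}, {"delta_pos": [0.0008, 0, 0], "angular": [0, 0, 0]}, {"delta_pos": [0.0008, 0, 0], "angular": [0, 0, 0]}, {"delta_pos": [0.0008, 0, 0], "angular": [0, 0, 0]}, {"delta_pos": [0, 0, 0], "angular": [0, 0, 0]}, {"delta_pos": [0, 0, 0], "angular": [0, 0, 0]}, {"delta_pos": [0, 0, 0], "angular": [0, 0, 0]}, {"delta_pos": [0, 0, 0], "angular": [0, 0, 0]}, {"delta_pos": [0, 0, 0], "angular": [0, 0, 0]}]'

```text
clock: 19.4
position: [0.582, -0.0292, 0.0084]
tool_rot: [-2.519, -1.877, -0.0]
contact_force: [-0.2, 0.1, -0.2]
opening: 0.0257
```

move_arm --steps '[{"delta_pos": [0.0004, 0, 0], "angular": [0, 0, 0]}, {"delta_pos": [0.0004, 0, 0], "angular": [0, 0, 0]}, {"delta_pos": [0.0004, 0, 0], "angular": [0, 0, 0]}, {"delta_pos": [0.0004, 0, 0], "angular": [0, 0, 0]}, {"delta_pos": [0.0004, 0, 0], "angular": [0, 0, 0]}, {"delta_pos": [0.0004, 0, 0], "angular": [0, 0, 0]}, {"delta_pos": [0.0004, 0, 0], "angular": [0, 0, 0]}, {"delta_pos": [0.0004, 0, 0], "angular": [0, 0, 0]}, {"delta_pos": [0.0004, 0, 0], "angular": [0, 0, 0]}, {"delta_pos": [0.0004, 0, 0], "angular": [0, 0, 0]}]'

```text
clock: 20.65
position: [0.5831, -0.0254, 0.0083]
tool_rot: [-2.519, -1.877, -0.0]
contact_force: [-0.9, -2.2, 1.2]
opening: 0.0259
```

```bash
python3 - <<'E'
from wd import *
im=wedge('wrist','pics/w8.png')
E
```

```text
20.7 [ 0.5832 -0.0254  0.0083] [-0.5  -2.62  0.4 ]
```

View pics/w8.png

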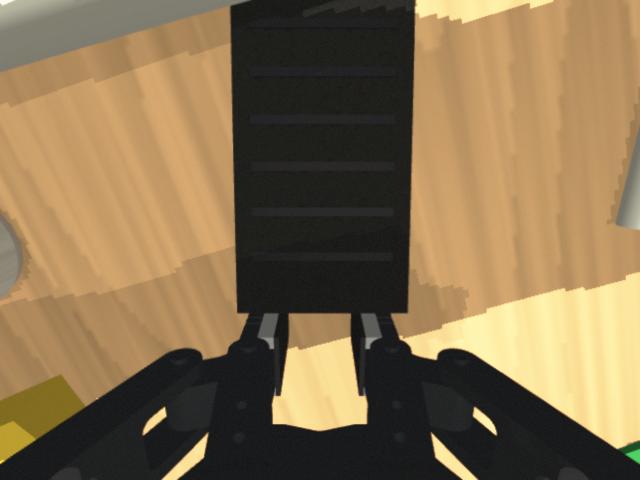

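The wedge is square in the fingers and entering under the balance edge at the top of the picture. The push is about 2.2 to 2.7 N, so I'll creep on.

move_arm --steps '[{"delta_pos": [0.0002, 0, 0], "angular": [0, 0, 0]}, {"delta_pos": [0.0002, 0, 0], "angular": [0, 0, 0]}, {"delta_pos": [0.0002, 0, 0], "angular": [0, 0, 0]}, {"delta_pos": [0.0002, 0, 0], "angular": [0, 0, 0]}, {"delta_pos": [0.0002, 0, 0], "angular": [0, 0, 0]}, {"delta_pos": [0.0002, 0, 0], "angular": [0, 0, 0]}, {"delta_pos": [0.0002, 0, 0], "angular": [0, 0, 0]}, {"delta_pos": [0.0002, 0, 0], "angular": [0, 0, 0]}, {"delta_pos": [0.0002, 0, 0], "angular": [0, 0, 0]}, {"delta_pos": [0.0002, 0, 0], "angular": [0, 0, 0]}]'

```text
clock: 21.95
position: [0.5837, -0.0235, 0.0083]
tool_rot: [-2.519, -1.877, -0.0]
contact_force: [-1.4, -3.1, 2.4]
opening: 0.0255
```

move_arm --steps '[{"delta_pos": [0.0002, 0, 0], "angular": [0, 0, 0]}, {"delta_pos": [0.0002, 0, 0], "angular": [0, 0, 0]}, {"delta_pos": [0.0002, 0, 0], "angular": [0, 0, 0]}, {"delta_pos": [0.0002, 0, 0], "angular": [0, 0, 0]}, {"delta_pos": [0.0002, 0, 0], "angular": [0, 0, 0]}, {"delta_pos": [0.0002, 0, 0], "angular": [0, 0, 0]}, {"delta_pos": [0.0002, 0, 0], "angular": [0, 0, 0]}, {"delta_pos": [0.0002, 0, 0], "angular": [0, 0, 0]}, {"delta_pos": [0.0002, 0, 0], "angular": [0, 0, 0]}, {"delta_pos": [0.0002, 0, 0], "angular": [0, 0, 0]}]'

```text
clock: 23.2
position: [0.5843, -0.0216, 0.0083]
tool_rot: [-2.519, -1.877, -0.0]
contact_force: [-0.9, -2.4, 2.7]
opening: 0.0255
```

```bash
python3 - <<'E'
from wd import *
for i in range(4): print(get_image('wrist')['fx']>0, env.sense()['position'].round(4),env.sense()['contact_force'].round(2))
E
```

```text
True [ 0.5843 -0.0215  0.0083] [-0.7  -3.7   1.97]
True [ 0.5843 -0.0215  0.0083] [-0.71 -2.78  2.46]
True [ 0.5843 -0.0215  0.0083] [-0.28 -3.21  2.74]
True [ 0.5842 -0.0215  0.0083] [-0.45 -2.92  2.62]
```

move_arm --steps '[{"delta_pos": [0.0002, 0, 0], "angular": [0, 0, 0]}, {"delta_pos": [0.0002, 0, 0], "angular": [0, 0, 0]}, {"delta_pos": [0.0002, 0, 0], "angular": [0, 0, 0]}, {"delta_pos": [0.0002, 0, 0], "angular": [0, 0, 0]}, {"delta_pos": [0.0002, 0, 0], "angular": [0, 0, 0]}, {"delta_pos": [0.0002, 0, 0], "angular": [0, 0, 0]}, {"delta_pos": [0.0002, 0, 0], "angular": [0, 0, 0]}, {"delta_pos": [0.0002, 0, 0], "angular": [0, 0, 0]}, {"delta_pos": [0, 0, 0], "angular": [0, 0, 0]}, {"delta_pos": [0, 0, 0], "angular": [0, 0, 0]}]'

```text
clock: 24.65
position: [0.5847, -0.02, 0.0083]
tool_rot: [-2.519, -1.877, -0.0]
contact_force: [-1.5, -2.2, 2.3]
opening: 0.0256
```

```bash
python3 - <<'E'
from wd import *
for i in range(3): get_image('wrist');print(env.sense()['position'].round(4),env.sense()['contact_force'].round(2))
import pickle
for n in('scene','side'):
    im=grab(n,f'pics/{n}9.png'); pickle.dump(im,open(n+'9.pkl','wb'))
d=im['frame'][200:360,210:390,::-1]; cv2.imwrite('pics/crop9.png',cv2.resize(d,(720,640))[:600])
o=pickle.load(open('side0.pkl','rb'))
for q in(o,im):
    f=q['frame'][250:350,222:365].astype(int); m=((f.min(2)>120)&(f.max(2)-f.min(2)<45)).astype(np.uint8)
    c=cv2.convexHull(max(cv2.findContours(m,0,2)[0],key=cv2.contourArea)).reshape(-1,2)+[222,250]
    print(cv2.approxPolyDP(c.reshape(-1,1,2).astype(np.int32),4,True).reshape(-1,2).tolist())
E
```

```text
[ 0.5847 -0.02    0.0083] [-0.75 -2.06  1.63]
[ 0.5847 -0.02    0.0083] [-1.46 -2.29  3.17]
[ 0.5847 -0.02    0.0083] [-0.54 -1.99  1.95]
[[227, 305], [265, 254], [359, 276], [330, 336]]
[[226, 307], [268, 254], [311, 265], [341, 316], [328, 336]]
```

View pics/crop9.png

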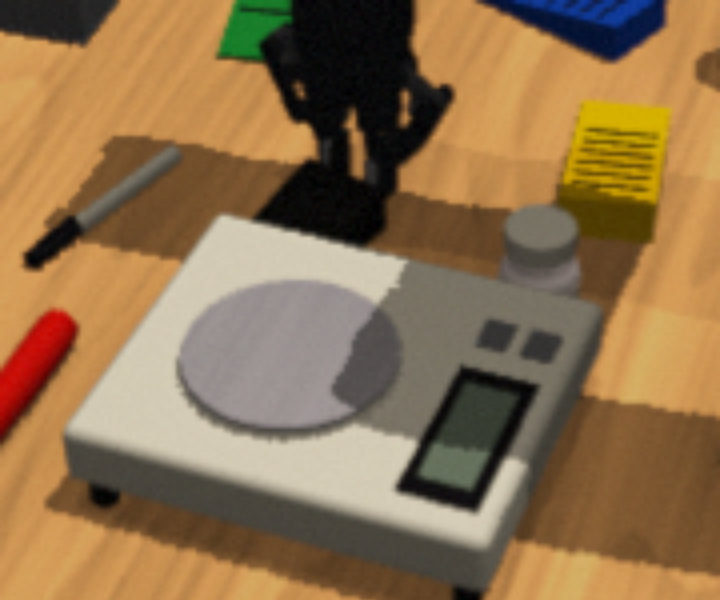

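The side view shows the wedge under the corner with its thick part in the fingers. The push is steady, not rising, so I need to check whether the balance itself has moved.

```bash
python3 - <<'E'
from h import *
import pickle
for n,pts in(('side',[[227,305],[236,322],[265,254],[327,345],[330,305],[280,290],[255,300],[216,292]]),('scene',[[433,206],[425,222],[384,245],[373,160],[390,202],[326,196],[368,175],[400,180],[435,245]])):
    a=pickle.load(open(n+'0.pkl','rb'))['frame'];b=pickle.load(open(n+'9.pkl','rb'))['frame']
    a,b=[cv2.cvtColor(q,cv2.COLOR_RGB2GRAY) for q in(a,b)]
    for w in (15,):
        p=np.array(pts,np.float32).reshape(-1,1,2)
        q,st,e=cv2.calcOpticalFlowPyrLK(a,b,p,None,winSize=(w,w),maxLevel=1)
        for i in range(len(p)): print(n,pts[i],(q-p)[i,0].round(2),st[i,0],e[i,0].round(1))
E
```

```text
side [227, 305] [-0.19  0.14] 1 6.7
side [236, 322] [ 0.06 -0.04] 1 3.8
side [265, 254] [-0.32  1.7 ] 1 36.8
side [327, 345] [-0.11 -0.01] 1 4.1
side [330, 305] [-7.66 14.32] 1 27.0
side [280, 290] [8.58 2.01] 1 11.6
side [255, 300] [0.19 0.06] 1 7.7
side [216, 292] [-0.08  0.19] 1 4.2
scene [433, 206] [0.18 0.05] 1 6.7
scene [425, 222] [-0.2   0.25] 1 4.4
scene [384, 245] [-0.02  0.41] 1 12.7
scene [373, 160] [-30.1  -66.47] 1 39.7
scene [390, 202] [ -5.52 -45.46] 1 30.0
scene [326, 196] [85.23 26.71] 1 33.1
scene [368, 175] [-0.09 -0.47] 1 37.8
scene [400, 180] [2.77 1.57] 1 5.8
scene [435, 245] [ 0.12 -0.1 ] 1 3.7
```

The well-tracked points moved less than 0.25 px, so the balance is undisturbed. There has been no steep rise yet, so I'll keep creeping.

move_arm --steps '[{"delta_pos": [0.0002, 0, 0], "angular": [0, 0, 0]}, {"delta_pos": [0.0002, 0, 0], "angular": [0, 0, 0]}, {"delta_pos": [0.0002, 0, 0], "angular": [0, 0, 0]}, {"delta_pos": [0.0002, 0, 0], "angular": [0, 0, 0]}, {"delta_pos": [0.0002, 0, 0], "angular": [0, 0, 0]}, {"delta_pos": [0.0002, 0, 0], "angular": [0, 0, 0]}, {"delta_pos": [0.0002, 0, 0], "angular": [0, 0, 0]}, {"delta_pos": [0.0002, 0, 0], "angular": [0, 0, 0]}, {"delta_pos": [0.0002, 0, 0], "angular": [0, 0, 0]}, {"delta_pos": [0.0002, 0, 0], "angular": [0, 0, 0]}]'

```text
clock: 26.15
position: [0.5851, -0.0185, 0.0083]
tool_rot: [2.519, 1.877, -0.001]
contact_force: [-1.9, -6.6, 2.1]
opening: 0.0258
```

The push rose to about 6.9 N along the heading, which is about 5 N over sliding, so the wedge is snug. I'll confirm with static readings before backing off.

```bash
python3 - <<'E'
from wd import *
for i in range(4): get_image('wrist');s=env.sense();print(s['position'].round(4),s['contact_force'].round(2), s['contact_force'][:2]@[.288,.958])
E
```

```text
[ 0.5851 -0.0185  0.0083] [-1.36 -5.88  2.7 ] -6.023553674153553
[ 0.5851 -0.0185  0.0083] [-1.51 -5.42  2.75] -5.623763567932451
[ 0.5851 -0.0185  0.0083] [-2.65 -6.92  2.72] -7.396234715023587
[ 0.5851 -0.0185  0.0083] [-1.77 -5.76  3.55] -6.029193161706783
```

Steady at about 6.2 N, so it is snug. I'll back off straight, lift, close the fingers and go above the corner.

move_arm --steps '[{"delta_pos": [-0.001, 0, 0], "angular": [0, 0, 0]}, {"delta_pos": [-0.002, 0, 0], "angular": [0, 0, 0]}, {"delta_pos": [-0.004, 0, 0], "angular": [0, 0, 0]}, {"delta_pos": [-0.008, 0, 0], "angular": [0, 0, 0]}, {"delta_pos": [-0.015, 0, 0], "angular": [0, 0, 0]}, {"delta_pos": [0, 0, -0.02], "angular": [0, 0, 0]}, {"delta_pos": [0, 0, -0.03], "angular": [0, 0, 0]}, {"delta_pos": [0, 0, -0.03], "angular": [0, 0, 0]}, {"delta_pos": [0, 0, -0.03], "angular": [0, 0, 0]}, {"delta_pos": [0, 0, -0.03], "angular": [0, 0, 0]}]'

```text
clock: 27.6
position: [0.5763, -0.0478, 0.1493]
tool_rot: [-2.52, -1.876, 0.0]
contact_force: [-0.2, -0.9, -0.0]
opening: 0.0255
```

```bash
python3 - <<'E'
from wd import *
import pickle
im=wedge('wrist','pics/w10.png'); s=get_image('scene'); d=get_image('side')
for n,b0,pts in(('side',d,[[227,305],[236,322],[265,254],[327,345],[255,300]]),('scene',s,[[433,206],[425,222],[384,245],[373,160],[390,202],[326,196]])):
    a=pickle.load(open(n+'0.pkl','rb'))['frame'];b=b0['frame']
    a,b=[cv2.cvtColor(q,cv2.COLOR_RGB2GRAY) for q in(a,b)]
    p=np.array(pts,np.float32).reshape(-1,1,2)
    q,st,e=cv2.calcOpticalFlowPyrLK(a,b,p,None,winSize=(15,15),maxLevel=1)
    for i in range(len(p)): print(n,pts[i],(q-p)[i,0].round(2),e[i,0].round(1))
E
```

```text
27.65 [ 0.578  -0.0479  0.1533] [ 1.47 -0.38  3.34]
side [227, 305] [-0.02  0.01] 1.6
side [236, 322] [ 0.03 -0.01] 1.8
side [265, 254] [0.66 0.85] 37.2
side [327, 345] [-0.02  0.01] 1.8
side [255, 300] [ 0.01 -0.  ] 1.5
scene [433, 206] [0.18 0.03] 6.8
scene [425, 222] [-0.19  0.24] 4.4
scene [384, 245] [0.01 0.41] 12.8
scene [373, 160] [-0.01  0.07] 7.0
scene [390, 202] [7.77 7.31] 6.3
scene [326, 196] [19.19 -0.51] 93.0
```

View pics/w10.png

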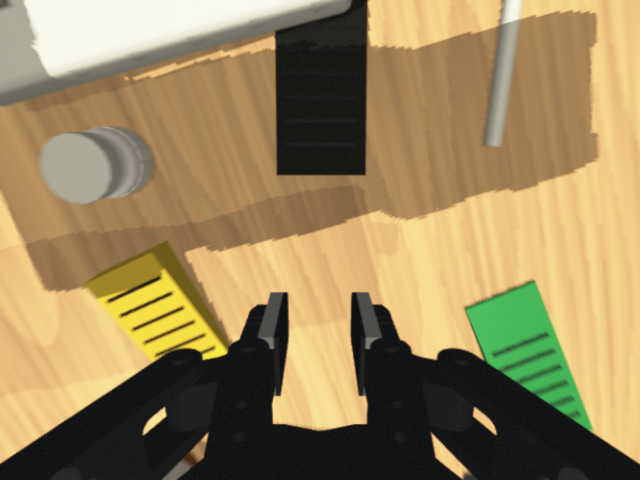

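The wedge stayed under the corner and the balance hasn't moved (clean points under 0.1 px). Now the final press.

move_arm --steps '[{"delta_pos": [0, 0, 0], "angular": [0, 0, 0]}, {"delta_pos": [0.0384, 0, 0], "angular": [0, 0, 0]}, {"delta_pos": [0.0384, 0, 0], "angular": [0, 0, 0]}, {"delta_pos": [0.0384, 0, 0], "angular": [0, 0, 0]}, {"delta_pos": [0.0384, 0.001, 0], "angular": [0, 0, 0]}, {"delta_pos": [0, 0, 0.025], "angular": [0, 0, 0]}, {"delta_pos": [0, 0, 0.025], "angular": [0, 0, 0]}, {"delta_pos": [0, 0, 0.02], "angular": [0, 0, 0]}, {"delta_pos": [0, 0, 0.008], "angular": [0, 0, 0]}, {"delta_pos": [0, 0, 0], "angular": [0, 0, 0]}]' --claw 1

```text
clock: 29.0
position: [0.621, 0.0998, 0.0694]
tool_rot: [-2.518, -1.876, 0.003]
contact_force: [0.5, -0.8, 1.3]
opening: 0.0003
```

move_arm --steps '[{"delta_pos": [0, 0, 0.003], "angular": [0, 0, 0]}, {"delta_pos": [0, 0, 0.002], "angular": [0, 0, 0]}, {"delta_pos": [0, 0, 0.001], "angular": [0, 0, 0]}, {"delta_pos": [0, 0, 0.001], "angular": [0, 0, 0]}, {"delta_pos": [0, 0, 0.001], "angular": [0, 0, 0]}, {"delta_pos": [0, 0, 0.001], "angular": [0, 0, 0]}, {"delta_pos": [0, 0, 0.001], "angular": [0, 0, 0]}, {"delta_pos": [0, 0, 0.001], "angular": [0, 0, 0]}, {"delta_pos": [0, 0, 0.001], "angular": [0, 0, 0]}, {"delta_pos": [0, 0, 0], "angular": [0, 0, 0]}]'

```text
clock: 30.25
position: [0.6217, 0.0999, 0.0597]
tool_rot: [2.519, 1.877, 0.002]
contact_force: [-3.9, -1.2, 11.5]
opening: -0.0003
```

```bash
python3 - <<'E'
from wd import *
import pickle
F=[];
for i in range(6): get_image('wrist');s=env.sense();F.append(np.r_[s['position'],s['contact_force']])
print(np.round(F,4)); print(np.mean(F,0).round(4))
E
```

```text
[[ 0.6217  0.0999  0.0597 -4.0786 -1.3454 12.8318]
 [ 0.6217  0.1     0.0597 -4.6327 -1.8805 11.9367]
 [ 0.6217  0.1     0.0597 -3.81   -1.1787 12.398 ]
 [ 0.6217  0.1     0.0597 -3.6759 -1.1801 12.8398]
 [ 0.6217  0.1     0.0597 -3.4405 -1.799  12.4877]
 [ 0.6217  0.0999  0.0597 -4.4861 -1.3204 12.4622]]
[ 0.6217  0.0999  0.0597 -4.0206 -1.4507 12.4927]
```

It holds 12.5 N with no sinking (z=0.0597). I'll ease slightly to about 10 N.

move_arm --steps '[{"delta_pos": [0, 0, -0.0002], "angular": [0, 0, 0]}, {"delta_pos": [0, 0, -0.0001], "angular": [0, 0, 0]}, {"delta_pos": [0, 0, 0], "angular": [0, 0, 0]}, {"delta_pos": [0, 0, 0], "angular": [0, 0, 0]}, {"delta_pos": [0, 0, 0], "angular": [0, 0, 0]}, {"delta_pos": [0, 0, 0], "angular": [0, 0, 0]}, {"delta_pos": [0, 0, 0], "angular": [0, 0, 0]}, {"delta_pos": [0, 0, 0], "angular": [0, 0, 0]}, {"delta_pos": [0, 0, 0], "angular": [0, 0, 0]}, {"delta_pos": [0, 0, 0], "angular": [0, 0, 0]}]'

```text
clock: 31.8
position: [0.6217, 0.1, 0.0598]
tool_rot: [2.519, 1.877, 0.001]
contact_force: [-3.9, -1.2, 10.1]
opening: -0.0001
```

```bash
python3 - <<'E'
from wd import *
import pickle
F=[]
for i in range(4): get_image('wrist');s=env.sense();F.append(np.r_[s['position'],s['contact_force']])
print(np.mean(F,0).round(4))
for n,pts in(('side',[[227,305],[236,322],[327,345],[255,300]]),('scene',[[433,206],[425,222],[373,160]])):
    a=pickle.load(open(n+'0.pkl','rb'))['frame'];b=get_image(n)['frame']
    a,b=[cv2.cvtColor(q,cv2.COLOR_RGB2GRAY) for q in(a,b)]
    p=np.array(pts,np.float32).reshape(-1,1,2)
    q,st,e=cv2.calcOpticalFlowPyrLK(a,b,p,None,winSize=(15,15),maxLevel=1)
    for i in range(len(p)): print(n,pts[i],(q-p)[i,0].round(2),e[i,0].round(1))
m=np.mean(F,0)
if 8<m[5]<12 and m[2]>.058: print(env.hand_in())
E
```

```text
[ 0.6217  0.1     0.0598 -3.5353 -0.881   9.8403]
side [227, 305] [-0.2   0.11] 7.0
side [236, 322] [ 0.08 -0.07] 4.0
side [327, 345] [1.42 0.28] 14.2
side [255, 300] [0.2  0.06] 7.9
scene [433, 206] [0.19 0.08] 6.9
scene [425, 222] [-0.22  0.3 ] 4.8
scene [373, 160] [ 20.26 -92.52] 66.7
the job is handed in; nothing more can be done
None
```

The balance no longer rocks. I handed the job in at about 32 s of the 64 s allowed, still holding the final press.

- **First press:** the short-foot corner rocked about 9.5 mm down to a hard stop. The force there reached about 19 N before I let the corner come back up.
- **Wedge:** I pushed the black wedge with the fingertips on a curve and then straight in, thin end first. I stopped when the push settled at about 6.2 N, roughly 5 N above sliding.
- **Final press:** the corner took 12.5 N without sinking. I eased that to 9.8 N at z = 59.8 mm for the hand-in.

**Checks:**
- **Balance:** the reliably tracked points had moved less than about 0.4 px since the start, so it was not shoved. Two points were unreliable in the last check because the arm or its shadow covered them: one read 1.4 px, the other was lost. Both had read under 0.1 px when clear.
- **Sideways force:** about 3.5 N remains along x during the held press. It caused no visible movement.
- **Push force:** it read 2–3 N just before the wedge met the foot, above the stated 1–1.5 N sliding force. I found no cause for that.
- **Other things on the counter:** I made no separate measurement of these. They looked untouched in the pictures I viewed.

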